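# Change over the warm-air drying bays in a pottery

### The arm

A 7-joint arm with a two-finger parallel gripper is mounted at the origin on the work surface. World frame = base frame: x ahead of the robot, y to its left, z up, the work surface at z = 0. Lengths are in m, angles in rad, forces in N, time in s.
With the tool pointing down it reaches from about 0.35 to 0.9 m from the base axis. Payload 8.1 kg.
Tool frame: the origin (TCP) lies at the centre of the arm's flange, where the gripper is bolted on; the fingertips stand 173 mm ahead of it and the grasp point (between the pads) lies 155 mm ahead of it (arm.hold_point_z is the z of the grasp point in the tool frame, in m); z points along the fingers, y is the direction in which the jaws open and shut (so a half turn about z gives the same grasp; the last joint's range is limited). The gripper opens to 85 mm and grips with 20 to 120 N. Pads are 22 mm wide; open, the fingers measure 114 mm over their backs; the gripper's body (76 mm by 85 mm) begins 54 mm behind the grasp point. The pads swing forward as they close: fully open they stand 13 mm farther back than shut.
Start: joints at [1.012, 0.434, 0.025, 1.573, -0.012, 1.134, -0.075], TCP at [0.275, -0.561, 0.405] pointing down, gripper open.
Joint ranges: [-2.62, 2.62], [-0.44, 2.09], [-1.27, 1.32], [0.08, 2.57], [-1.32, 4.46], [0.12, 2], [-2.74, 2.74]. Speed limits (rad/s): [2.22, 2.22, 3.01, 3.01, 3.14, 3.14, 3.14].

### API

Orientations are given as a unit quaternion [w, x, y, z].
In Python, from workcell import arm gives the robot as it stands. Calls block until the motion is done:
- arm.move_pose(position, orientation): joint-space move of the TCP to a pose.
- arm.move_straight(position, frame=None, velocity=0.15): straight line of the TCP; frame=None keeps the orientation; velocity is the mean speed in m/s.
- arm.movej(angles): joint-space move.
- arm.command_gripper(opening, strength=None): finger opening in m; strength is the grip in N (None keeps the last); returns when the fingers have stopped.
- arm.pause(seconds).
- arm.inverse_kinematics(position, orientation): joint angles nearest the present ones, or None.
- arm.get_obs(): the state.
- arm.camera(name): name is "side" or "top" or "wrist"; returns a dict with "frame" (400x640x3 uint8, red, green, blue), "range_z" (400x640 float32, m along the optical axis (not along the pixel's ray), 0 where there is no reading), "intrinsics" (3x3 intrinsics, pixels), "k1" (the pictures are not rectified: a ray, as slopes to the right and down, at radius r is drawn at 1 + k1 r^2 times it, then the intrinsics apply), "view" (4x4, takes a point from world to camera coordinates). Camera axes: x right, y down, z forward; pixel columns grow to the right and rows downward; lengths in m; the calibration is good to about 2 mm. A picture is of the moment at which its call begins.
A pose or a line that the arm cannot do raises arm.IKError and nothing moves.
- arm.job_done(): hands the job in, once; it reports no verdict.
The state is a dict: "t": time; "joints": joint angles; "joint_velocities": joint speeds; "joint_efforts": joint torques, N m; "tcp_pos": TCP position; "eef_rot": TCP orientation; "wrist_force": force on the tool from outside, world axes, zero at the start; "wrist_torque": the same for the moment, N m; "finger_gap": finger opening in m.
Only numpy, scipy, OpenCV 4.12 (cv2) and the standard library are available. Lean on these libraries where they do the work, as an engineer would, in place of code of your own. Each camera call takes 0.05 s, during which the arm holds its last target. There are 200 camera calls.

### The job

The vases in the drying bay that is blowing now (its damper handle lies in line with the duct) are dry: first of all, before moving any vase, shut that damper fully. Then set all the raw vases from the ware board on the empty rack of the other bay, gently, upright, well on the slats and clear of one another, and only when they all stand there open that bay's damper fully. Stand the dry vases upright on the ware board, ready for the kiln, and leave the bowl, the banding wheel and the loop tool alone.

Things in the scene. Friction and masses are not known exactly. Their poses are not given: they have to be found in the camera images.
- bay_1: one of two identical fixed drying bays, on either side: a slatted timber rack 320 mm (x) by 120 mm (y), its flat top 30 mm above the bench, and a warm-air duct along its +y side. Origin: bench level under the rack's middle; z up. A bay blows while its damper is open: at the start one blows and holds the dry vases, the other is shut and empty
- duct_1 (a point): middle of the air duct of bay_1: galvanised, 63 mm across, parallel to the bay's x, axis 100 mm to +y of the rack's middle and 45 mm above the bench (top at 77 mm); it comes up out of the bench 190 mm to -x of the rack's middle and ends 145 mm to +x of it
- damper_1 (a joint): quarter-turn damper lever on top of the duct of bay_1, on an upright axis: 0 = shut (lever across the duct, pointing to the bay's +y, at its stop), 1.571 = fully open (in line with the duct, pointing to the bay's +x, at its stop). Opens clockwise seen from above; stays where it is left; takes about 0.12 N m to turn
- lever_1_end (a point): outer end of the lever of damper_1, at mid thickness: 68 mm from the pivot axis, 104 mm above the bench. The lever's black grip is 17 mm wide, 16 mm thick (96 to 112 mm above the bench), from 26 to 68 mm from the axis, with 19 mm of free air or more between it and the duct
- damper_1_pivot (a point): the pivot axis of damper_1 at the lever's mid height: in the frame of bay_1 at x -125 mm, y +100 mm, z 104 mm; hub 26 mm across, its nut up to 117 mm above the bench
- bay_2: one of two identical fixed drying bays, on either side: a slatted timber rack 320 mm (x) by 120 mm (y), its flat top 30 mm above the bench, and a warm-air duct along its +y side. Origin: bench level under the rack's middle; z up. A bay blows while its damper is open: at the start one blows and holds the dry vases, the other is shut and empty
- duct_2 (a point): middle of the air duct of bay_2: galvanised, 63 mm across, parallel to the bay's x, axis 100 mm to +y of the rack's middle and 45 mm above the bench (top at 77 mm); it comes up out of the bench 190 mm to -x of the rack's middle and ends 145 mm to +x of it
- damper_2 (a joint): quarter-turn damper lever on top of the duct of bay_2, on an upright axis: 0 = shut (lever across the duct, pointing to the bay's +y, at its stop), 1.571 = fully open (in line with the duct, pointing to the bay's +x, at its stop). Opens clockwise seen from above; stays where it is left; takes about 0.12 N m to turn
- lever_2_end (a point): outer end of the lever of damper_2, at mid thickness: 68 mm from the pivot axis, 104 mm above the bench. The lever's black grip is 17 mm wide, 16 mm thick (96 to 112 mm above the bench), from 26 to 68 mm from the axis, with 19 mm of free air or more between it and the duct
- damper_2_pivot (a point): the pivot axis of damper_2 at the lever's mid height: in the frame of bay_2 at x -125 mm, y +100 mm, z 104 mm; hub 26 mm across, its nut up to 117 mm above the bench
- ware_board: a plywood ware board fixed on the bench beside or between the bays, 330 mm (x) by 160 mm (y), its top 30 mm above the bench. Origin: bench level under its middle; z up. At the start the raw vases stand on it
- vase_1: one of up to six identical clay bud vases (None if absent), 125 mm tall, about 0.3 kg: round body 68 mm across up to 52 mm (foot 66), shoulders up to 76 mm, straight neck 26 mm across from 80 mm to the plain rim. Origin: centre of its foot; z up the neck. At the start on a bay's rack = dry, on the ware board = raw
- vase_2: one of up to six identical clay bud vases (None if absent), 125 mm tall, about 0.3 kg: round body 68 mm across up to 52 mm (foot 66), shoulders up to 76 mm, straight neck 26 mm across from 80 mm to the plain rim. Origin: centre of its foot; z up the neck. At the start on a bay's rack = dry, on the ware board = raw
- vase_3: one of up to six identical clay bud vases (None if absent), 125 mm tall, about 0.3 kg: round body 68 mm across up to 52 mm (foot 66), shoulders up to 76 mm, straight neck 26 mm across from 80 mm to the plain rim. Origin: centre of its foot; z up the neck. At the start on a bay's rack = dry, on the ware board = raw
- vase_4: one of up to six identical clay bud vases (None if absent), 125 mm tall, about 0.3 kg: round body 68 mm across up to 52 mm (foot 66), shoulders up to 76 mm, straight neck 26 mm across from 80 mm to the plain rim. Origin: centre of its foot; z up the neck. At the start on a bay's rack = dry, on the ware board = raw
- vase_5: one of up to six identical clay bud vases (None if absent), 125 mm tall, about 0.3 kg: round body 68 mm across up to 52 mm (foot 66), shoulders up to 76 mm, straight neck 26 mm across from 80 mm to the plain rim. Origin: centre of its foot; z up the neck. At the start on a bay's rack = dry, on the ware board = raw
- vase_6: one of up to six identical clay bud vases (None if absent), 125 mm tall, about 0.3 kg: round body 68 mm across up to 52 mm (foot 66), shoulders up to 76 mm, straight neck 26 mm across from 80 mm to the plain rim. Origin: centre of its foot; z up the neck. At the start on a bay's rack = dry, on the ware board = raw
- bowl: bystander: a pale plastic bowl, 140 mm across, 62 mm high; origin under its middle
- banding_wheel: bystander: an iron banding wheel (turntable), 170 mm across, 60 mm high; origin under its middle
- loop_tool: bystander: a wooden trimming tool with a wire loop, 175 mm long, 15 mm thick, lying along its x; origin at bench level near its middle
There are look-alikes about, which are no part of the job. What is shaped like the vase_4 but green or yellow is not meant.

How it is judged:
By the outcome, as a careful person would: the job done as asked, in the order asked, and still so for the second after the job is handed in, with the robot touching nothing.
Of vase_1, vase_2, vase_3 only 2 to 3 are there at a start; the rules pass over those that are not, and their reading is None.
Of vase_4, vase_5, vase_6 only 2 to 3 are there at a start; the rules pass over those that are not, and their reading is None.
At some moment in a run one of vase_1, vase_2, vase_3, vase_4, vase_5, vase_6 may be knocked a few centimetres aside while the robot is not near it.
It also fails if it takes over 210 s, if anything falls off the work surface, if the arm or the gripper's body presses on something with over 40 N, if the wrist force passes 120 N, or if a joint passes its speed limit or range.

## Working session

There is one attempt and no reset: what is moved stays moved. The work goes in short steps, each a Python script; the robot and the scene stay as the last script left them, time stands still between calls to the robot, and variables do not carry over. Pictures are saved under pics/ and viewed, about 12 in all and at most 16, crops included, and the job is handed in when it is done.

```bash
ls; mkdir -p pics; python3 - <<'E'
from workcell import arm
import cv2,numpy as np
for n in("top","side"):
    c=arm.camera(n); cv2.imwrite(f"pics/{n}0.png",c["frame"][:,:,::-1]); np.savez(f"{n}0.npz",**c)
    print(n,c["intrinsics"],c["k1"],c["view"])
o=arm.get_obs();print(o["t"],o["tcp_pos"],o["eef_rot"],o["wrist_force"],arm.hold_point_z)
E
```

```text
pics
top [[372.66228127   0.         316.87594497]
 [  0.         372.66228127 195.89137786]
 [  0.           0.           1.        ]] 0.02747064365077703 [[-0.01419725 -0.99968731  0.02058457  0.01851423]
 [-0.98891949  0.01099593 -0.14804502  0.57946031]
 [ 0.14777238 -0.02245832 -0.98876638  1.15633544]
 [ 0.          0.          0.          1.        ]]
side [[375.09607459   0.         324.19423868]
 [  0.         375.09607459 204.85282536]
 [  0.           0.           1.        ]] -0.022722064114167762 [[-0.99933568 -0.03597942  0.00580343  0.55130187]
 [-0.03002617  0.72258517 -0.69062949  0.06909618]
 [ 0.02065498 -0.69034495 -0.72318547  1.33657897]
 [ 0.          0.          0.          1.        ]]
0.1 [ 0.2749747  -0.56103435  0.40400633] [-6.71409668e-04  9.74159856e-01  2.25858535e-01 -2.17422967e-04] [-0.42907761  0.40717295 -0.23545433] 0.1547
```

View pics/top0.png

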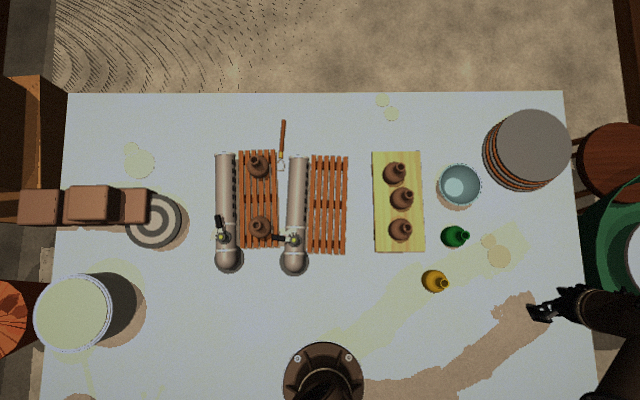

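View pics/side0.png

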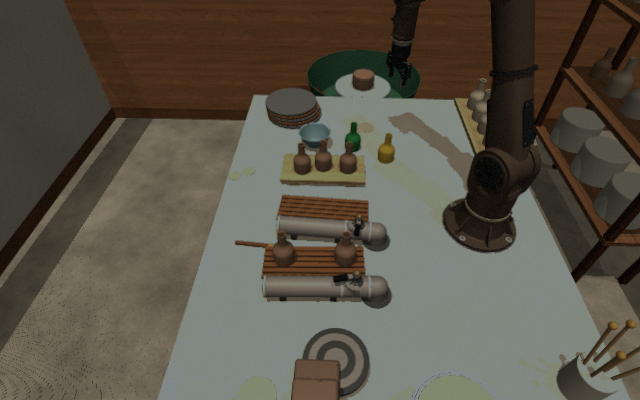

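The top view shows bay A (left) with its lever in line with the duct at (220,222). It is blowing and holds dry vases at (257,165) and (261,225). Bay B's rack at (329,205) is empty, with its lever across at (277,238). There are three raw vases on the board near (397,172), (402,198) and (400,229). The green and yellow look-alikes are at (455,237) and (435,281).

```bash
cat > h.py <<'E'
import numpy as np,cv2
from workcell import arm
def cloud(c):
    h,w=c["range_z"].shape
    uv=np.stack(np.meshgrid(np.arange(w),np.arange(h)),-1).reshape(-1,1,2).astype(float)
    n=cv2.undistortPoints(uv,c["intrinsics"],np.array([float(c["k1"]),0,0,0])).reshape(h,w,2)
    z=c["range_z"]; P=np.dstack([n*z[...,None],z]); V=c["view"]
    W=(P-V[:3,3])@V[:3,:3]; W[z==0]=np.nan
    return W
def blobs(m,amin):
    n,l,s,ce=cv2.connectedComponentsWithStats(m.astype(np.uint8))
    return [l==i for i in range(1,n) if s[i,4]>=amin]
def vases(c,zlo=.135,zhi=.175,amin=8):
    """rim blobs (reddish brown) -> median xy"""
    W=cloud(c); hsv=cv2.cvtColor(c["frame"],cv2.COLOR_RGB2HSV)
    m=(W[...,2]>zlo)&(W[...,2]<zhi)&(W[...,0]>.25)&(W[...,0]<.95)&(abs(W[...,1])<.45)
    out=[]
    for b in blobs(m,amin):
        p=W[b]; out.append((p.mean(0).round(4),(p[:,:2].max(0)+p[:,:2].min(0)).round(4)/2,int(b.sum()),np.median(hsv[b],0)))
    return out
E
python3 - <<'E'
from h import *
for n in("top","side"):
    c=dict(np.load(n+"0.npz")); W=cloud(c); hsv=cv2.cvtColor(c["frame"],cv2.COLOR_RGB2HSV)
    print(n); 
    for v in vases(c): print(v)
    X,Y,Z=W[...,0],W[...,1],W[...,2]
    ok=(X>.3)&(X<.95)&(abs(Y)<.4)
    print("bench",np.nanmedian(Z[ok&(Z<.015)]))
    H,S,V=hsv[...,0],hsv[...,1],hsv[...,2]
    for nm,m in (("red",ok&((H<14)|(H>170))&(S>110)&(Z>.02)&(Z<.04)),("yel",ok&(H>18)&(H<36)&(S>60)&(Z>.02)&(Z<.04)),("duct",ok&(Z>.065)&(Z<.085)&(S<90)),("lever",ok&(Z>.104)&(Z<.12)&(V<70))):
        m=cv2.morphologyEx(m.astype(np.uint8),cv2.MORPH_CLOSE,np.ones((5,5)))if nm in("red","yel") else m
        for b in blobs(m,10 if nm=="lever" else 80):
            p=W[b]; p=p[~np.isnan(p[:,0])]
            print(nm,len(p),cv2.minAreaRect(p[:,:2].astype(np.float32)),np.median(p[:,2]))
E
```

```text
top
(array([0.6743, 0.1993, 0.1496]), array([0.67415, 0.1992 ]), 59, array([ 12., 142.,  96.]))
(array([ 0.6489, -0.2342,  0.1508]), array([ 0.64915, -0.23435]), 67, array([ 13., 135.,  97.]))
(array([ 0.5675, -0.2564,  0.15  ]), array([ 0.568 , -0.2565]), 61, array([ 12., 134., 100.]))
(array([0.4821, 0.1917, 0.1516]), array([0.4821 , 0.19105]), 51, array([ 12., 137., 108.]))
(array([ 0.4694, -0.2474,  0.1508]), array([ 0.46935, -0.24725]), 58, array([ 12. , 135.5, 100.5]))
bench 0.0010253963238422592
red 2679 ((0.5833419561386108, 0.20412571728229523), (0.32508814334869385, 0.11975374072790146), 2.0606529712677) 0.029863521211564655
red 3525 ((0.5614749193191528, -0.022338449954986572), (0.11913163959980011, 0.32518962025642395), 86.77991485595703) 0.029809489045127844
yel 3444 ((0.5654951333999634, -0.252371609210968), (0.16120192408561707, 0.3303947150707245), 89.70188903808594) 0.031039625617868438
duct 1605 ((0.5401499271392822, 0.3012723922729492), (0.35973209142684937, 0.05441253259778023), 1.9583603143692017) 0.07431702992830289
duct 1673 ((0.530179500579834, 0.0815733224153
[... 3182 characters left out ...]
239744927644783
lever 61 ((0.44460979104042053, 0.1335587501525879), (0.04111188277602196, 0.016887594014406204), 81.78411102294922) 0.11299310413620273
lever 33 ((0.481097549200058, 0.19183693826198578), (0.025161217898130417, 0.034210171550512314), 84.4849624633789) 0.11415162244486009
lever 27 ((0.6708800792694092, 0.20354785025119781), (0.03313026949763298, 0.01885697804391384), 7.366981506347656) 0.11304456735524823
lever 93 ((0.4957055449485779, 0.31025806069374084), (0.0417768731713295, 0.018615400418639183), 12.060539245605469) 0.11249990635803145
lever 46 ((0.4500100910663605, 0.30351385474205017), (0.025897713378071785, 0.020227160304784775), 1.4370324611663818) 0.11143389034289097
```

```bash
cat >> h.py <<'E'
from scipy.spatial.transform import Rotation as R
def down(psi):
    s,c=np.sin(psi),np.cos(psi)
    q=R.from_matrix(np.array([[-s,c,0],[c,s,0],[0,0,-1]]).T.T).as_quat(); return np.array([q[3],*q[:3]])
def q_down(psi):  # columns x=(-s,c,0), y=(c,s,0), z=(0,0,-1)
    s,c=np.sin(psi),np.cos(psi)
    q=R.from_matrix([[-s,c,0],[c,s,0],[0,0,-1]]).as_quat(); return np.array([q[3],*q[:3]])
def rot(a): return np.array([[np.cos(a),-np.sin(a)],[np.sin(a),np.cos(a)]])
A=dict(c=np.array([.583,.2045]),yaw=np.deg2rad(2.)); B=dict(c=np.array([.561,-.0225]),yaw=np.deg2rad(-3.3))
def bay(b,x,y): return b["c"]+rot(b["yaw"])@[x,y]
ZL=.271
def push(b,th0,th1,r=.052,d=.020):
    """lever swept from world angle th0 towards th1 by shut fingers behind it (th in bay frame, 0=+x)"""
    piv=bay(b,-.125,.1); sg=np.sign(th1-th0)
    def pt(th,off):
        a=th+b["yaw"]; return piv+r*np.array([np.cos(a),np.sin(a)])-sg*off*np.array([-np.sin(a),np.cos(a)])
    psi=th0+b["yaw"]+np.pi/2
    psi=(psi+np.pi/2)%np.pi-np.pi/2
    best=None
    for k in(psi,psi+np.pi,psi-np.pi):   # choose half turn with joint 7 room
        q=arm.inverse_kinematics([*pt(th0,.045),.40],q_down(k))
        if q is not None and (best is None or abs(q[6])<best[0]): best=(abs(q[6]),k,q)
    k=best[1]; print("j7",best[2][6])
    arm.command_gripper(0.)
    arm.move_pose([*pt(th0,.045),.40],q_down(k)); arm.move_straight([*pt(th0,.045),ZL])
    f0=np.array(arm.get_obs()["wrist_force"])
    for th in np.arange(th0,th1+sg*.25,sg*.06):
        arm.move_straight([*pt(th,d),ZL],frame=q_down(k+th-th0),velocity=.06)
        f=np.array(arm.get_obs()["wrist_force"])-f0
        if np.linalg.norm(f)>14: break
    print("end th",th,"F",f.round(1))
    arm.move_straight([*pt(th,d+.03),ZL],velocity=.1); arm.move_straight([*pt(th,d+.03),.42],velocity=.2)
def carry(src,dst,ztcp=.290,psi=np.pi/2,hi=.45):
    q=q_down(psi)
    arm.command_gripper(.06)
    arm.move_straight([*src,hi],frame=q,velocity=.3); arm.move_straight([*src,ztcp],velocity=.15)
    arm.command_gripper(0.,30); g=arm.get_obs()["finger_gap"]
    f0=np.array(arm.get_obs()["wrist_force"])
    arm.move_straight([*src,hi],velocity=.15)
    g2=arm.get_obs(); print("gap",g,g2["finger_gap"],"dF",(np.array(g2["wrist_force"])-f0).round(1))
    if g2["finger_gap"]<.015: raise SystemExit("no vase")
    arm.move_straight([*dst,hi],velocity=.25); arm.move_straight([*dst,ztcp+.012],velocity=.15)
    f0=np.array(arm.get_obs()["wrist_force"])
    for z in np.arange(ztcp+.010,ztcp-.006,-.001):
        arm.move_straight([*dst,z],velocity=.02)
        f=np.array(arm.get_obs()["wrist_force"])-f0
        if f[2]>1.5: break
    print("placed z",round(z,4),f.round(1))
    arm.command_gripper(.06); arm.move_straight([*dst,hi],velocity=.2); print("t",arm.get_obs()["t"])
def see(names=("top","side"),save=None):
    for n in names:
        c=arm.camera(n)
        if save: cv2.imwrite(f"pics/{save}_{n}.png",c["frame"][:,:,::-1])
        print(n,[(v[0].tolist(),v[2],int(v[3][0])) for v in vases(c)])
E
sed -i '/^def down/,/^    q=R.from_matrix(np.array/d' h.py
python3 - <<'E'
from h import *
# orientation column check and IK checks
print(R.from_quat(np.roll(q_down(1.),-1)).as_matrix().round(2)[:,2])
for p in [(.648,-.233),(.468,-.245),(.67,.199),tuple(bay(B,.1,0)),tuple(bay(B,-.1,0))]:
    for z in(.45,.29):
        print(p,z,[None if (q:=arm.inverse_kinematics([*p,z],q_down(k))) is None else np.round(q,2) for k in(np.pi/2,-np.pi/2)])
push(A,np.deg2rad(5),np.pi/2)
see(save="a"); print(arm.get_obs()["t"])
E
```

```text
[ 0.  0. -1.]
(0.648, -0.233) 0.45 [array([ 0.63,  0.59, -0.63,  1.29,  0.34,  1.37,  1.58]), array([ 0.28,  0.52, -0.02,  1.33,  0.01,  1.3 , -1.31])]
(0.648, -0.233) 0.29 [array([ 0.63,  0.72, -0.62,  1.49,  0.45,  1.08,  1.49]), array([ 0.27,  0.64,  0.  ,  1.53, -0.  ,  0.98, -1.3 ])]
(0.468, -0.245) 0.45 [array([ 0.88,  0.31, -0.64,  1.7 ,  0.2 ,  1.19,  1.76]), array([ 0.41,  0.24, -0.04,  1.74,  0.01,  1.16, -1.2 ])]
(0.468, -0.245) 0.29 [array([ 0.84,  0.49, -0.63,  1.9 ,  0.37,  0.87,  1.6 ]), array([ 0.39,  0.41, -0.01,  1.94,  0.01,  0.79, -1.2 ])]
(0.67, 0.199) 0.45 [array([ 0.15,  0.72, -1.01,  1.24,  0.6 ,  1.48,  0.79]), array([-0.1 ,  0.58, -0.46,  1.27,  0.25,  1.35, -2.12])]
(0.67, 0.199) 0.29 [array([ 0.17,  0.86, -0.98,  1.44,  0.73,  1.23,  0.67]), array([-0.16,  0.68, -0.34,  1.47,  0.25,  1.03, -2.13])]
(np.float64(0.660834181661403), np.float64(-0.028256402695956726)) 0.45 [array([ 0.38,  0.56, -0.7 ,  1.36,  0.36,  1.34,  1.25]), array([ 0.07,  0.48, -0.17,  1.4 ,  0.08,  1.28, -1.67])]
(np.float64(0.660834181661403), np.float64(-0.028256402695956726)) 0.29 [array([ 0.39,  0.7 , -0.7 ,  1.56,  0.49,  1.06,  1.14]), array([ 0.03,  0.6 , -0.1 ,  1.6 ,  0.07,  0.95, -1.67])]
(np.float64(0.4611658183385972), np.float64(-0.016743597304043272)) 0.45 [array([ 0.59,  0.21, -0.78,  1.84,  0.16,  1.16,  1.32]), array([ 0.23,  0.15, -0.35,  1.86,  0.06,  1.14, -1.71])]
(np.float64(0.4611658183385972), np.float64(-0.016743597304043272)) 0.29 [array([ 0.49,  0.41, -0.72,  2.05,  0.38,  0.81,  1.11]), array([ 0.13,  0.33, -0.26,  2.08,  0.12,  0.74, -1.78])]
j7 0.604947250227134
end th 1.7672664625997168 F [21.   5.2 -7.1]
top [([0.6743, 0.1992, 0.1507], 57, 12), ([0.6492, -0.2345, 0.1502], 66, 12), ([0.5674, -0.2564, 0.1503], 61, 12), ([0.4699, -0.2472, 0.1501], 62, 12)]
side [([0.6474, -0.2321, 0.1493], 55, 13), ([0.6719, 0.2002, 0.1485], 89, 13)]
13.8917
```

```bash
python3 - <<'E'
from h import *
arm.move_pose([.45,-.45,.45],q_down(-np.pi/2))
see(save="b")
c=arm.camera("top");W=cloud(c);Z=W[...,2];p=(Z>.104)&(Z<.12)&(W[...,1]>.28)&(W[...,0]<.6)
for b in blobs(p,10): print(cv2.minAreaRect(W[b][:,:2].astype(np.float32)),b.sum())
cv2.imwrite("pics/b2.png",cv2.resize(c["frame"][100:300,180:460,::-1],None,fx=2.8,fy=2.8))
E
```

```text
top [([0.6744, 0.1993, 0.1506], 55, 12), ([0.6492, -0.2346, 0.1504], 67, 12), ([0.5676, -0.2564, 0.1506], 60, 12), ([0.4823, 0.1918, 0.1514], 53, 12), ([0.4699, -0.2473, 0.1503], 60, 12)]
side [([0.5661, -0.2537, 0.1488], 55, 13), ([0.4679, -0.2438, 0.1488], 58, 14), ([0.6479, -0.2321, 0.1489], 56, 13), ([0.6719, 0.1997, 0.1488], 86, 13), ([0.4798, 0.1922, 0.1483], 86, 13)]
((0.5495598912239075, 0.6045407652854919), (0.008562562987208366, 0.09802688658237457), 86.96649932861328) 90
((0.45166653394699097, 0.3270043134689331), (0.023733487352728844, 0.07986196875572205), 1.650161862373352) 167
((0.27054521441459656, 0.6109155416488647), (0.1821570247411728, 0.06177559122443199), 15.596134185791016) 184
```

View pics/b2.png

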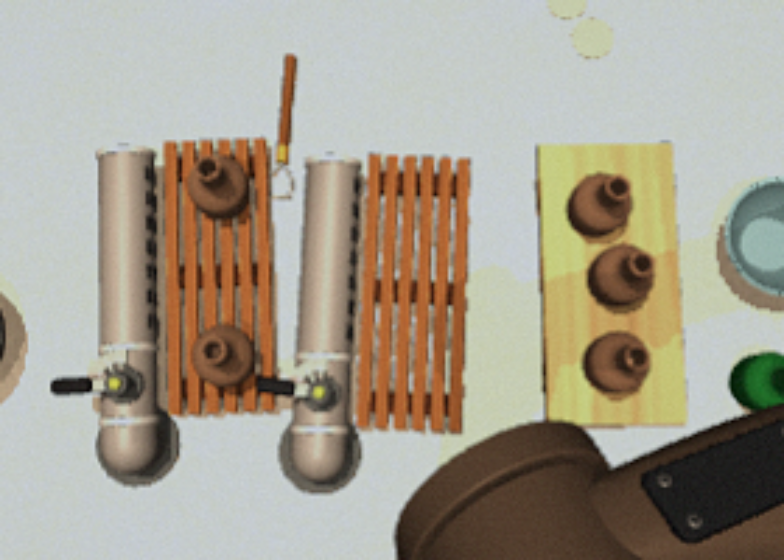

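Damper A now lies across the duct, pointing +y at (70,385), and is shut. All five vases are undisturbed.

```bash
python3 - <<'E'
from h import *
carry((.6485,-.2335),bay(B,.105,0),psi=-np.pi/2)
see(save="c")
E
```

```text
gap 0.025240088445470033 0.025311635340200922 dF [ 0.3  1.1 -6.4]
placed z 0.29 [-2.   0.7  5.1]
t 27.7083
top [([0.6746, 0.1993, 0.1506], 56, 12), ([0.5675, -0.2566, 0.1496], 61, 12), ([0.4697, -0.2472, 0.1503], 61, 12)]
side [([0.5658, -0.253, 0.1487], 57, 14), ([0.4683, -0.2439, 0.1497], 55, 14), ([0.6634, -0.0271, 0.1486], 70, 13), ([0.6719, 0.1995, 0.1485], 86, 13), ([0.4798, 0.1916, 0.1484], 84, 13)]
```

```bash
sed -i 's/ztcp-.006,-.001)/ztcp-.006,-.0005)/' h.py; python3 - <<'E'
from h import *
carry((.567,-.2548),bay(B,0,0),psi=-np.pi/2)
see(("side",))
E
```

```text
gap 0.025314314630256362 0.025430637824810875 dF [ 0.8 -0.7 -7.6]
placed z 0.29 [-2.5  0.9  8.8]
t 40.6833
side [([0.468, -0.2448, 0.1484], 57, 14), ([0.6636, -0.0271, 0.1492], 68, 13), ([0.5588, -0.021, 0.1483], 73, 14), ([0.672, 0.1999, 0.1487], 87, 13), ([0.4797, 0.1912, 0.1483], 82, 13)]
```

```bash
sed -i 's/\(arm.move_straight(\[\*dst,z\],velocity=.02)\)/\1; arm.pause(.1)/' h.py; python3 - <<'E'
from h import *
carry((.469,-.2455),bay(B,-.105,0),psi=-np.pi/2)
arm.move_pose([.45,-.45,.45],q_down(-np.pi/2))
see(save="d")
c=cv2.imread("pics/d_top.png"); cv2.imwrite("pics/d2.png",cv2.resize(c[100:300,180:460],None,fx=2.8,fy=2.8))
E
```

```text
gap 0.025417005014349424 0.025396911971506564 dF [ 1.2  0.8 -7.8]
placed z 0.29 [-1.9 -0.2 10.3]
t 55.6667
top [([0.6954, 0.1728, 0.1496], 60, 12), ([0.6666, -0.028, 0.1503], 52, 12), ([0.5617, -0.0218, 0.1509], 48, 12), ([0.4822, 0.1918, 0.1514], 52, 12), ([0.4572, -0.017, 0.154], 39, 12)]
side [([0.6631, -0.0264, 0.1486], 71, 14), ([0.5588, -0.0212, 0.1482], 73, 13), ([0.4549, -0.0147, 0.149], 69, 14), ([0.6927, 0.1737, 0.1489], 79, 13), ([0.4798, 0.1916, 0.1488], 81, 13)]
```

View pics/d2.png

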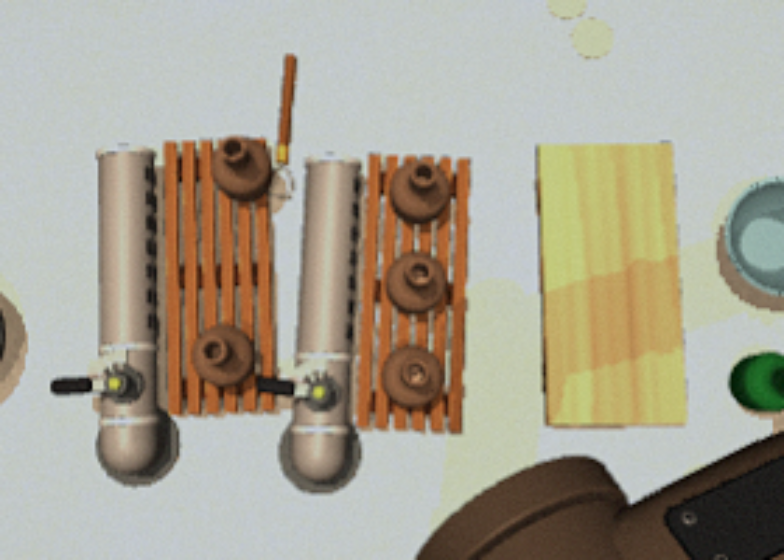

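The three raw vases stand spaced out on bay B's rack. The far dry vase has been knocked to about (.694,.173) but is still upright. Next I open damper B.

```bash
python3 - <<'E'
from h import *
push(B,np.pi/2-.03,0.)
arm.move_pose([.45,-.45,.45],q_down(-np.pi/2))
see(save="e"); print(arm.get_obs()["t"])
c=cv2.imread("pics/e_top.png"); cv2.imwrite("pics/e2.png",cv2.resize(c[100:300,180:460],None,fx=2.8,fy=2.8))
E
```

```text
j7 -0.301735511455464
end th -0.07920367320510491 F [-3.6 18.1  4.5]
top [([0.6953, 0.1725, 0.1498], 59, 12), ([0.6665, -0.0282, 0.1493], 54, 12), ([0.562, -0.022, 0.1512], 48, 12), ([0.482, 0.1916, 0.1521], 51, 12), ([0.4577, -0.0172, 0.1531], 39, 12)]
side [([0.6635, -0.0267, 0.1488], 69, 13), ([0.5589, -0.0214, 0.1486], 71, 14), ([0.4551, -0.0145, 0.1482], 74, 13), ([0.6928, 0.1738, 0.1484], 81, 13), ([0.4796, 0.1914, 0.1483], 82, 13)]
71.9417
```

View pics/e2.png

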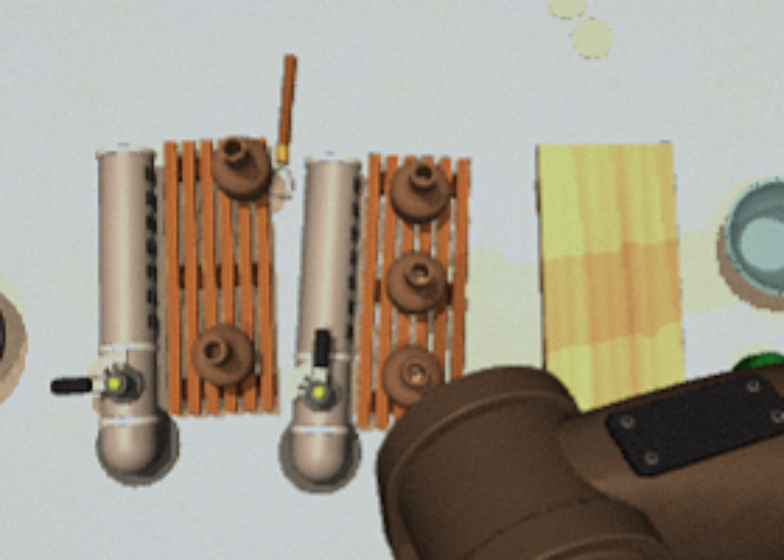

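Lever B at (322,350) is in line with its duct, and the push ended against the stop. Now the dry vases.

```bash
python3 - <<'E'
from h import *
carry((.481,.1916),(.495,-.252),psi=-np.pi/2)
see(("side",))
E
```

```text
gap 0.02524738043087708 0.02523296335642201 dF [-0.6  0.8 -7.4]
placed z 0.29 [-1.3  0.2  8.4]
t 89.45
side [([0.4946, -0.2501, 0.1491], 58, 13), ([0.6637, -0.0273, 0.1488], 68, 14), ([0.5593, -0.0208, 0.1486], 73, 14), ([0.4551, -0.0151, 0.1491], 67, 13), ([0.6927, 0.1741, 0.1487], 80, 13)]
```

```bash
python3 - <<'E'
from h import *
carry((.6938,.1731),(.64,-.252),psi=-np.pi/2)
arm.move_pose([.35,-.55,.42],q_down(-np.pi/2))
see(save="f"); print(arm.get_obs()["t"])
c=arm.camera("top");W=cloud(c);Z=W[...,2];V=c["frame"].max(2)
for b in blobs((Z>.104)&(Z<.12)&(V<70)&(abs(W[...,1]-.2)<.15)&(W[...,0]<.6)&(W[...,0]>.35),10): print(cv2.minAreaRect(W[b][:,:2].astype(np.float32)),b.sum())
cv2.imwrite("pics/f2.png",cv2.resize(c["frame"][80:320,110:510,::-1],None,fx=2,fy=2))
E
```

```text
gap 0.025271853417992204 0.02542966875647131 dF [-0.1  0.3 -7.4]
placed z 0.2905 [-1.2  0.5  2.3]
t 105.65
top [([0.667, -0.0282, 0.1505], 51, 12), ([0.6407, -0.2535, 0.1492], 62, 12), ([0.5617, -0.0217, 0.1505], 48, 12), ([0.496, -0.2535, 0.15], 65, 12), ([0.4573, -0.0167, 0.1528], 41, 12)]
side [([0.6383, -0.2506, 0.149], 52, 14), ([0.4941, -0.2506, 0.149], 57, 14), ([0.6634, -0.0263, 0.149], 71, 14), ([0.5589, -0.0212, 0.149], 70, 14), ([0.455, -0.0145, 0.149], 71, 14)]
107.2917
((0.48512202501296997, 0.08111299574375153), (0.014763504266738892, 0.03638021647930145), 88.82076263427734) 64
((0.44855672121047974, 0.33668407797813416), (0.02303888276219368, 0.014807099476456642), 88.47875213623047) 44
```

View pics/f2.png

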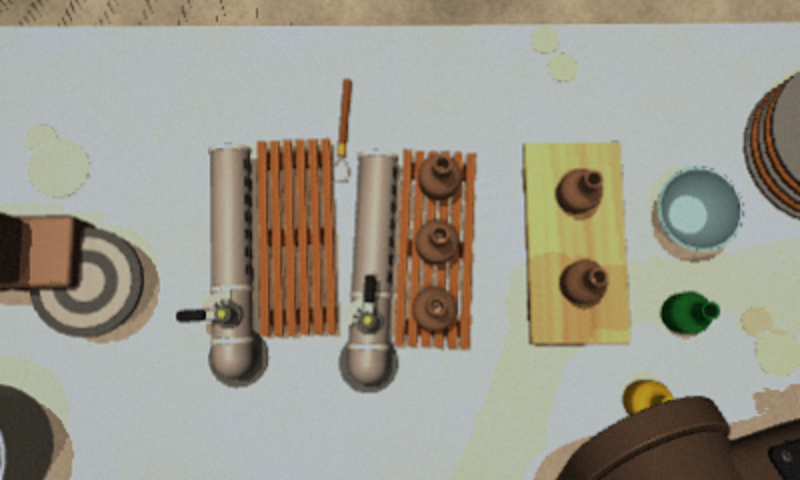

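View pics/f_side.png

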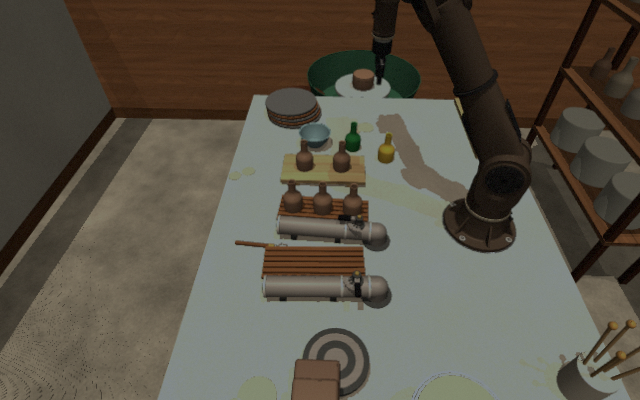

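```bash
python3 -c "
from workcell import arm
arm.job_done()"
```

```text
the job is handed in; nothing more can be done
```

The job is done and handed in at about 107 s of the 210 s allowed; no verdict is reported.

**Order followed:**
1. I shut the blowing bay's damper (the bay farther left) against its stop.
2. I moved the three raw vases from the ware board to the empty rack of the other bay, about 105 mm apart.
3. I opened that bay's damper against its stop.
4. I stood the two dry vases on the ware board. One of them had been knocked about 3 cm aside during the run, so I located it again before picking it up.

**Last checks:**
- **Vases:** the top and side views show all five upright with rims at the right height. Their positions agree between the two cameras to about 3–4 mm.
- **Opened damper:** its lever measured within about 1° of the duct's line.
- **Shut damper:** right after shutting, the lever measured within about 0.5° of square across the duct, and the push ended against 21 N at the stop. A last reading from only part of the grip gave about 8° off. I put that down to the small patch seen, since the pictures show the lever straight across.
- **Left alone:** the bowl, banding wheel, loop tool and look-alikes look undisturbed in the pictures.
- **Set-down force:** the wrist-force rise at set-down was 2–10 N.

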